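# Advance a sheet blank until its marked end overhangs the ledge

## Task

The sheet-metal blank on the blue ledge has to be presented for its edge to be taken hold of later. First push it flat up against the dark fence along the ledge's far side; then, keeping it along the fence, push it along the ledge until the whole yellow band on its end hangs out past the ledge's open left end while the red line is still over the ledge. Only push the blank with the fingers: do not grip, lift or tip it, and leave everything else where it is.

Things in the scene. Friction and masses are not known exactly. Their poses are not given: they have to be found in the camera images.
- ledge: Fixed blue ledge, 420 mm long (y from -210 to +210), 195 mm deep (x from -110 to +85), flat top 50 mm above the bench. Origin at bench level; +x points to the fence (away from the robot), +y to its open end on the robot's left. Fence: dark bar along the whole far side, face at x = +73 mm, 12 mm thick, 14 mm high above the top. No lip on the near side or at the ends.
- ledge_open_end (a point): Middle of the ledge's open left end edge, on its top: at y = +210 mm in the ledge's frame.
- blank: Loose bare-metal blank (pale grey to white), flat on the ledge, 100 mm wide (x) by 160 mm long (y), 6 mm thick, about 0.3 kg. Origin at its underside's centre, at x = +23 mm in the ledge's frame when flush; +x roughly to the fence, +y to the open end. Yellow band: first 30 mm of its +y end; red line: 55 to 61 mm from that end. Starts 20 to 35 mm (centre) off the fence, up to 7 degrees askew.
- blank_lead (a point): Middle of the blank's yellow +y end edge, half-way through its thickness (80 mm from its origin).
- blank_rear (a point): Middle of the blank's plain -y end edge, half-way through its thickness (80 mm from its origin).
- ledge_bearing: Bystander: ball bearing, 38 mm across, 10 mm high, lying on the ledge near its closed (right) end, behind the blank. Origin at its underside's centre.
- bearing_loose: Bystander: ball bearing, 47 mm across, 12 mm high, on the bench near the ledge's left end.
- gear_loose: Bystander: small steel gear, 26 mm across, 16 mm high, on the bench to the right of the ledge.
- marker_loose: Bystander: black and white marker, 124 mm long, 16 mm thick, lying on the bench to the right of the ledge.
- cup_loose: Bystander: white cup, 80 mm across, 94 mm high, on the bench to the left of the ledge.
- tape_loose: Bystander: roll of tape, 90 mm across, 24 mm high, lying on the bench to the left.
Things that resemble listed ones, but are neither listed nor needed, are in the scene too. Several things have the shape of the blank; the one meant has the colours described above.

How it is judged (in metres and radians):
On the way, in this order (a step that is already met when the one before it is completed fails the run):
1. the blank lies flat up against the fence along its whole length (gap at either end at most 8 mm) (x of each of blank_lead, blank_rear in the frame of ledge above 0.015 m and z of blank in the frame of ledge between 0.046 and 0.054 m and angle between blank's own z axis and vertical below 0.05 rad), for 0.2 s.
2. the blank, still along the fence, overhangs the open end by its whole yellow band, the red line still over the ledge (all of step 1 and y of blank_lead in the frame of ledge between 0.239 and 0.266 m), for 0.2 s.
At the end, for the whole second after the job is handed in: The blank rests flat on the ledge, its far edge within 8 mm of the fence's line at both ends, and its yellow end overhangs the ledge's open end by 29 to 56 mm (yellow band 30 mm fully out, red line, 55 mm from the end, not out) (all of step 2 and linear speed of blank below 0.01 m/s); the robot touches nothing.
It fails at once if the blank is lifted, tipped or carried (z of blank in the frame of ledge above 0.062 m or angle between blank's own z axis and vertical above 0.2 rad).
It fails at once if the blank falls off the ledge (z of blank in the frame of ledge below 0.035 m).
It fails at once if a bystander is moved by more than 20 mm (distance of any of ledge_bearing, bearing_loose, gear_loose, marker_loose, cup_loose, tape_loose from where it was at the start of the episode above 0.02 m).
It also fails if it takes over 58 s, if anything falls off the work surface, if the arm or the gripper's body presses on something with over 40 N, if the wrist force passes 120 N, or if a joint passes its speed limit or range.

## Robot

A 7-joint arm with a two-finger parallel gripper is mounted at the origin on the work surface; the furniture and walls round the work are solid. World frame = base frame: x ahead of the robot, y to its left, z up, the work surface at z = 0. Lengths are in mm, angles in rad, forces in N, time in s.
With the tool pointing down it reaches from about 425 to 950 mm from the base axis. Payload 4.7 kg.
Tool frame: the origin (TCP) lies midway between the tips of the shut fingers; the grasp point (between the pads) lies 19 mm behind it; z points along the fingers, y is the line along which they close (so a half turn about z gives the same grasp; the last joint's range is limited). The gripper opens to 87 mm and grips with 3 to 60 N. Pads are 19 mm wide; open, the fingers measure 117 mm over their backs; the gripper's body (75 mm by 190 mm) begins 51 mm behind the grasp point.
Start: joints at [-1.285, 0.469, -0.049, 1.532, 0.024, 1.141, -0.082], TCP at [208.957, 641.862, 222.573] pointing down, gripper open.
Joint ranges: [-2.59, 2.59], [-0.33, 1.99], [-1.39, 1.29], [0.1, 2.45], [-1.04, 4.18], [0.21, 1.99], [-2.66, 2.66]. Speed limits (rad/s): [2.57, 2.57, 3.14, 3.14, 3.14, 3.14, 3.14].

## Interface

Orientations are given as [roll, pitch, yaw] about the fixed x, y, z axes, in that order (R = Rz(yaw) Ry(pitch) Rx(roll)).
In Python, from cell import * gives the robot as it stands. The module is installed in compiled form; this text tells all that it offers.
- The arm moves only by the tool drive_tool, never from a script. Its argument "commands" is one flat list of numbers, 4 for each row, row after row: the shift along the tool's x, y, z scaled (see below), then the turn about the tool's z scaled (see below). In form: [x, y, z, turn, x, y, z, turn, ...]. A call has 1 to 12 rows; each row shifts and turns the commanded pose from where the row before left it, along the tool's axes as they then stand; what a row does not reach is not made up. The controller multiplies each number of a shift by 5 cm and each number of a turn by 0.08 rad. A row lasts 1/12 s, in which the tool goes at most 41.7 mm and 7.16 degrees, less where a joint would pass 70% of its speed; a pose out of reach is approached as far as the arm can. A call with a number of a shift or a turn outside -1 to 1 is refused whole. A call with a gripper value outside its range is refused whole. "gripper" is the finger opening in mm, from 0 to 87, set as the call begins (left out, the last holds). The fingers move at their own pace and stop on an object; the grip force is fixed at half the most. Time passes only in rows, so rows that do not move let the fingers close. It gives the time, the measured TCP pose, the force, the opening and the grip force at its end, in the units of the state.
- get_state(): the state, without advancing time (a new reading comes with each control period).
- get_image(name): name is "scene" or "top" or "wrist"; returns the picture (384x512x3 uint8, red, green, blue); there is no depth.
- get_calibration(name): a dict with "camera_matrix" (3x3 intrinsics, pixels), "extrinsics" (4x4, takes a point from camera to world coordinates). Camera axes: x right, y down, z forward; pixel columns grow to the right and rows downward; lengths in mm; the calibration is good to about 2 mm. A picture is of the moment at which its call begins: read the wrist's pose just before it. get_calibration takes no time and is no camera call; for the wrist camera it gives the pose at the moment of the call.
- close_job(): hands the job in; it is judged then, once.
Trained networks look in the newest picture that a camera, given by its name, has taken for a name from the list of things; names that differ only in an ending like _2 or _b are one class to them, and where a whole thing is asked for, a point or a joint stands for the part that bears it (a point fixed in the world has none). Each returns a list of dicts, best first, with "score" (0 to 1); they miss things now and then, are a little off and sometimes report something else, mostly with a low value. They report only what shows in the picture. A call takes as long as a camera call. They do not tell look-alikes from the thing itself.
- search_frame(label, camera): "rect" ([left, top, width, height] in pixels, round what is visible of it).
The state is a dict: "t": time; "joint_positions": joint angles; "dq": joint speeds; "tau": joint torques, N m; "tcp_pos": TCP position; "tcp_rot": TCP orientation; "contact_force": force on the tool from outside, world axes, zero at the start; "wrist_torque": the same for the moment, N m; "width": finger opening in mm; "grip_force": force on a finger pad.
Only numpy, scipy, OpenCV 4.12 (cv2) and the standard library are available. Lean on these libraries where they do the work, as an engineer would, in place of code of your own. Each camera call takes 0.05 s, during which the arm holds its last target. There are 200 camera calls.

## Working session

There is one attempt and no reset: what is moved stays moved. The work goes in short steps, Python scripts to look and compute and a tool call to move; the robot and the scene stay as the last step left them, time stands still between calls to the robot, and variables do not carry over. Pictures are saved under pics/ and viewed, at most 10 in all, crops included, and the job is handed in when it is done.

Besides the shell and the picture viewer there is one more tool, called by a JSON object that holds its "op" and its "data", one argument or row to a line. drive_tool: Moves the arm, as the interface text tells. Shifts and turns lie within -1 to 1; 1 stands for 5 cm of shift or 0.08 rad of turn. Its arguments: {"type":"object","properties":{"commands":{"type":"array","items":{"type":"number","minimum":-1,"maximum":1}},"gripper":{"type":"number"}},"required":["commands"]}

```bash
mkdir -p pics; python3 - <<'E'
from cell import *
import cv2, numpy as np
s=get_state(); print(s['t'],s['tcp_pos'],s['tcp_rot'],s['width'])
for n in ('scene','top'):
    im=get_image(n); cv2.imwrite(f'pics/{n}0.png',im[:,:,::-1]); c=get_calibration(n); print(n,np.round(c['camera_matrix'],1).tolist(),np.round(c['extrinsics'],3).tolist())
    for l in ('ledge','blank','ledge_bearing'):
        print(l,[(np.round(d['rect']).tolist(),round(d['score'],2)) for d in search_frame(l,n)][:4])
a=cv2.imread('pics/scene0.png');b=cv2.imread('pics/top0.png')
cv2.imwrite('pics/top0b.png',cv2.resize(b,(800,600),interpolation=cv2.INTER_CUBIC))
E
```

```text
0.0 [208.79703687 641.2639338  221.49378831] [-3.13962539e+00  8.52250659e-05  2.82685480e+00] 87.38849397542745
scene [[356.7, 0.0, 258.7], [0.0, 356.7, 191.4], [0.0, 0.0, 1.0]] [[0.88, -0.313, 0.356, 79.548], [-0.474, -0.56, 0.68, -781.385], [-0.014, -0.767, -0.641, 828.216], [0.0, 0.0, 0.0, 1.0]]
ledge [([234.0, 161.0, 112.0, 100.0], 0.91), ([260.0, 170.0, 44.0, 33.0], 0.47)]
blank [([203.0, 229.0, 59.0, 45.0], 0.87), ([262.0, 171.0, 40.0, 37.0], 0.85), ([184.0, 188.0, 49.0, 32.0], 0.85)]
ledge_bearing [([257.0, 171.0, 42.0, 32.0], 0.72), ([315.0, 226.0, 14.0, 9.0], 0.63)]
top [[419.1, 0.0, 255.2], [0.0, 419.1, 191.7], [0.0, 0.0, 1.0]] [[-0.011, -0.984, 0.179, 249.631], [-1.0, 0.011, 0.002, 3.082], [-0.003, -0.179, -0.984, 1406.192], [0.0, 0.0, 0.0, 1.0]]
ledge [([198.0, 137.0, 134.0, 65.0], 0.56)]
blank [([198.0, 215.0, 47.0, 47.0], 0.84), ([265.0, 212.0, 47.0, 57.0], 0.83), ([223.0, 152.0, 50.0, 34.0], 0.62)]
ledge_bearing [([312.0, 155.0, 12.0, 12.0], 0.53)]
```

View pics/top0b.png

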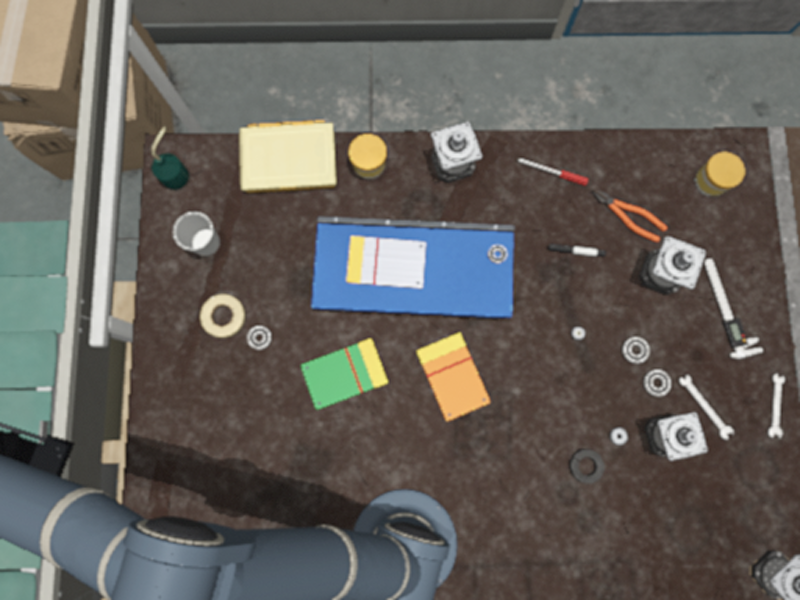

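View pics/scene0.png

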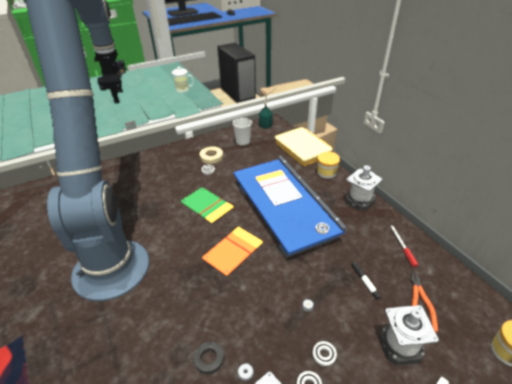

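Three blank-shaped things show in the 800x600 top view: white on the ledge (386,262), green (344,373) and orange (453,375) on the bench. The white one with the yellow band and red line fits, because it is pale metal and on the ledge. I'll confirm it in a crop and measure.

```bash
cat > h.py <<'E'
from cell import *
import cv2, numpy as np
def back(uv,n,z,c=None):
    c=c or get_calibration(n); K,T=np.array(c['camera_matrix']),np.array(c['extrinsics'])
    uv=np.atleast_2d(uv).astype(float)
    d=(T[:3,:3]@np.linalg.inv(K)@np.c_[uv,np.ones(len(uv))].T).T
    return T[:3,3]+d*((z-T[2,3])/d[:,2])[:,None]
def fit(p):
    vx,vy,x,y=cv2.fitLine(np.float32(p),cv2.DIST_HUBER,0,.01,.01).ravel(); return np.array([x,y]),np.array([vx,vy])
E
python3 - <<'E'
from h import *
im=cv2.imread('pics/top0.png'); hsv=cv2.cvtColor(im,cv2.COLOR_BGR2HSV)
m=cv2.inRange(hsv,(100,120,60),(125,255,255)); m[:130]=0;m[215:]=0;m[:,:190]=0;m[:,340:]=0
top=[(u,np.where(m[:,u])[0].min()-.5) for u in range(208,324)]
left=[(np.where(m[v])[0].min()-.5,v) for v in range(152,190)]
right=[(np.where(m[v])[0].max()+.5,v) for v in range(152,190)]
for n,p in(('fence',top),('left',left),('right',right)):
    P=back(p,'top',50)[:,:2]; o,d=fit(P); print(n,o.round(1),d.round(4),'ends',P[0].round(),P[-1].round())
# blank
b=((hsv[...,1]<60)&(hsv[...,2]>150))|cv2.inRange(hsv,(15,80,120),(35,255,255)).astype(bool)|((hsv[...,0]<10)&(hsv[...,1]>60)&(hsv[...,2]>100))
b=b.astype(np.uint8); w=np.zeros_like(b); w[148:190,215:280]=1; b&=w
b=cv2.morphologyEx(b,cv2.MORPH_CLOSE,np.ones((3,3)))
cnt=max(cv2.findContours(b,0,1)[0],key=cv2.contourArea); 
P=back(cnt[:,0],'top',56)[:,:2]; r=cv2.minAreaRect(np.float32(P)); print(r, cv2.boxPoints(r).round(1).tolist())
print('bearing',back([[318,161.5]],'top',58).round())
cr=im[130:215,190:340]; cv2.imwrite('pics/crop.png',cv2.resize(cr,None,fx=5,fy=5,interpolation=cv2.INTER_CUBIC))
E
```

```text
fence [654.3 -31.8] [0.0597 0.9982] ends [666. 162.] [ 644. -224.]
left [568.  184.9] [ 0.9974 -0.0719] ends [633. 180.] [507. 188.]
right [ 541.  -234.5] [ 0.9991 -0.0413] ends [ 628. -241.] [ 502. -233.]
((577.8208618164062, 32.66227340698242), (163.52630615234375, 105.63729095458984), 84.7193603515625) [[517.7000122070312, -43.900001525878906], [622.9000244140625, -53.599998474121094], [637.9000244140625, 109.19999694824219], [532.7999877929688, 118.9000015258789]]
bearing [[ 594. -204.   58.]]
```

View pics/crop.png

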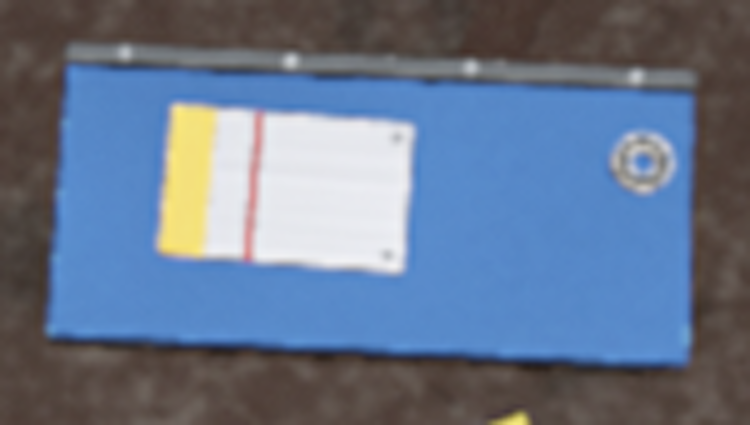

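The crop confirms the white blank: yellow band at the left end (crop 165–215, 105–255), red line at x≈255, and the bearing alone at (641,162). I'll turn the tool to the ledge axes and approach.

{"op": "drive_tool", "data": {
  "commands": [0,0,0,-0.8,0,0,0,-0.8,0,0,0,-0.8,0,0,0,-0.8,-0.3,-0.4,0,0,-0.3,-0.4,0,0,-0.3,-0.5,0,0,-0.3,-0.5,0,0,-0.3,-0.5,0,0,-0.3,-0.5,0,0,-0.3,-0.5,0,0,-0.3,-0.5,0,0],
  "gripper": 87
}}

```text
t: 1.4
tcp_pos: [318.1, 443.8, 222.7]
tcp_rot: [3.141, 0.0, 3.083]
contact_force: [1.0, -0.3, -0.4]
width: 87.0
grip_force: 0.0
```

{"op": "drive_tool", "data": {
  "commands": [-0.3,-0.5,0,0,-0.3,-0.5,0,0,-0.3,-0.5,0,0,-0.3,-0.5,0,0,-0.3,-0.5,0,0,-0.3,-0.5,0,0,-0.3,-0.5,0,0,-0.2,-0.5,0,0,-0.2,-0.5,0,0,-0.2,-0.5,0,0,-0.2,-0.5,0,0,0,0,0,0]
}}

```text
t: 2.4
tcp_pos: [447.9, 156.4, 222.8]
tcp_rot: [-3.14, 0.001, 3.074]
contact_force: [-0.2, -0.3, -0.2]
width: 87.1
grip_force: 0.0
```

{"op": "drive_tool", "data": {
  "commands": [-0.2,-0.46,0,0,-0.2,-0.46,0,0,-0.2,-0.46,0,0,-0.2,-0.46,0,0,-0.16,-0.48,0,0,0,0,0,0,0,0,0,0]
}}

```text
t: 2.98
tcp_pos: [487.5, 42.6, 222.7]
tcp_rot: [3.141, 0.0, 3.08]
contact_force: [-0.2, 1.1, 0.5]
width: 86.8
grip_force: 0.0
```

```bash
python3 - <<'E'
from h import *
s=get_state(); p=s['tcp_pos']; print(p,s['tcp_rot'])
ex=np.array([.9982,-.0597]);ey=np.array([.0597,.9982])
print('ledge xy',ex@p[:2]-582,ey@p[:2]-8.4)
im=get_image('wrist'); cv2.imwrite('pics/w1.png',im[:,:,::-1])
E
```

```text
[487.49974831  42.56163718 222.66780114] [3.14131929e+00 2.63401178e-04 3.07983486e+00]
ledge xy -97.918680981541 63.18876121144492
```

View pics/w1.png

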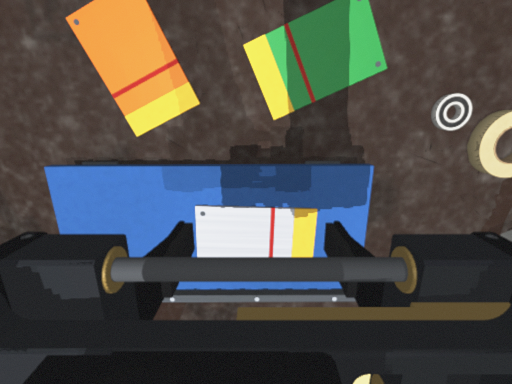

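The wrist view shows the blank's near edge from (196,207) to (317,209) and the ledge's near edge at row 166, from x=46 to 373. I'll check both against the estimate.

```bash
python3 - <<'E'
from h import *
ex=np.array([.9982,-.0597]);ey=np.array([.0597,.9982])
def L(P): return np.c_[P[:,:2]@ex-582,P[:,:2]@ey-8.4].round(1)
print('blank near corners',L(back([[196,207],[317,209]],'wrist',56)))
print('ledge near corners',L(back([[46,166],[373,165]],'wrist',50)))
E
```

```text
blank near corners [[-55.5 -18.6]
 [-53.  140.2]]
ledge near corners [[-108.5 -207.5]
 [-110.5  209. ]]
```

{"op": "drive_tool", "data": {
  "commands": [0,0,0.7,0,0,0,0.7,0,0,0,0.7,0,0,0,0.7,0,0,0,0.2,0,0,0,0.1,0,0,0,0.1,0,0,0,0,0]
}}

```text
t: 3.7
tcp_pos: [488.1, 44.2, 63.2]
tcp_rot: [3.141, 0.001, 3.084]
contact_force: [0.1, -0.6, 1.2]
width: 87.3
grip_force: 0.0
```

{"op": "drive_tool", "data": {
  "commands": [0,0,0.04,0,0,0,0.04,0,0,0,0,0,0,0,0,0]
}}

```text
t: 4.03
tcp_pos: [487.7, 43.5, 59.2]
tcp_rot: [3.141, 0.001, 3.083]
contact_force: [-0.4, -0.8, 0.9]
width: 86.5
grip_force: 0.0
```

Now feel for the ledge top in small steps.

{"op": "drive_tool", "data": {
  "commands": [0,0,0.04,0,0,0,0.04,0,0,0,0.02,0,0,0,0,0,0,0,0,0]
}}

```text
t: 4.45
tcp_pos: [487.2, 43.4, 53.4]
tcp_rot: [-3.142, -0.0, 3.083]
contact_force: [0.5, 0.4, -0.3]
width: 86.9
grip_force: 0.0
```

{"op": "drive_tool", "data": {
  "commands": [0,0,0.02,0,0,0,0.02,0,0,0,0,0,0,0,0,0]
}}

```text
t: 4.78
tcp_pos: [487.2, 43.5, 51.4]
tcp_rot: [3.142, -0.0, 3.083]
contact_force: [0.3, -0.3, -0.0]
width: 87.1
grip_force: 0.0
```

{"op": "drive_tool", "data": {
  "commands": [0,0,0.02,0,0,0,0,0,0,0,0,0]
}}

```text
t: 5.03
tcp_pos: [487.3, 43.5, 50.5]
tcp_rot: [3.142, -0.0, 3.083]
contact_force: [-0.0, 0.8, 1.0]
width: 86.7
grip_force: 0.0
```

{"op": "drive_tool", "data": {
  "commands": [0,0,0.02,0,0,0,0,0,0,0,0,0]
}}

```text
t: 5.28
tcp_pos: [487.3, 43.5, 50.4]
tcp_rot: [3.141, -0.0, 3.083]
contact_force: [-2.1, 0.1, 8.8]
width: 87.3
grip_force: 4.6
```

{"op": "drive_tool", "data": {
  "commands": [0,0,0.02,0,0,0,0,0,0,0,0,0]
}}

```text
t: 5.53
tcp_pos: [487.3, 43.5, 50.3]
tcp_rot: [3.141, -0.0, 3.083]
contact_force: [-5.1, 0.2, 19.6]
width: 87.1
grip_force: 9.3
```

Contact with the top is at z≈50.4. I'll rise about 2 mm and push toward the fence, which is tool −x.

{"op": "drive_tool", "data": {
  "commands": [0,0,-0.08,0,0,-0.02,0,0,-0.15,0,0,0,-0.15,0,0,0,-0.15,0,0,0,-0.08,0,0,0,0,0,0,0]
}}

```text
t: 6.12
tcp_pos: [515.2, 40.8, 52.3]
tcp_rot: [-3.141, 0.001, 3.082]
contact_force: [-0.8, 0.3, 0.5]
width: 86.9
grip_force: 0.0
```

{"op": "drive_tool", "data": {
  "commands": [-0.06,0,0,0,-0.06,0,0,0,-0.06,0,0,0,-0.06,0,0,0,-0.06,0,0,0,-0.06,0,0,0,0,0,0,0]
}}

```text
t: 6.7
tcp_pos: [532.6, 40.0, 52.5]
tcp_rot: [3.141, 0.001, 3.083]
contact_force: [-1.0, -0.6, -1.4]
width: 86.9
grip_force: 0.2
```

{"op": "drive_tool", "data": {
  "commands": [-0.05,0,0,0,-0.05,0,0,0,-0.05,0,0,0,-0.05,0,0,0,-0.04,0,0,0,0,0,0,0]
}}

```text
t: 7.2
tcp_pos: [544.5, 39.2, 52.6]
tcp_rot: [3.141, 0.001, 3.083]
contact_force: [-1.1, 0.1, -1.1]
width: 86.9
grip_force: 0.6
```

{"op": "drive_tool", "data": {
  "commands": [-0.03,0,0,0,-0.03,0,0,0,0,0,0,0]
}}

```text
t: 7.45
tcp_pos: [546.4, 39.0, 52.5]
tcp_rot: [3.141, -0.001, 3.083]
contact_force: [-3.7, 0.0, 2.3]
width: 87.1
grip_force: 1.9
```

{"op": "drive_tool", "data": {
  "commands": [-0.03,0,0,0,-0.02,0,0,0,0,0,0,0]
}}

```text
t: 7.7
tcp_pos: [546.5, 39.0, 52.3]
tcp_rot: [-3.142, -0.006, 3.083]
contact_force: [-9.5, 0.5, 7.0]
width: 87.0
grip_force: 4.3
```

```bash
python3 - <<'E'
from h import *
s=get_state(); print(s['tcp_pos'],s['contact_force'])
im=get_image('wrist')[:,:,::-1]; t=get_image('top')[:,:,::-1]; sc=get_image('scene')[:,:,::-1]
o=np.zeros((600,800,3),np.uint8); o[:384,:512]=im
o[384:600,:400]=cv2.resize(t[130:211,190:340],(400,216),interpolation=cv2.INTER_CUBIC)
o[384:600,400:]=cv2.resize(sc[155:263,225:425],(400,216),interpolation=cv2.INTER_CUBIC)
cv2.imwrite('pics/c2.png',o)
E
```

```text
[546.54215713  38.97913204  52.28560879] [-9.51142711  0.54127147  7.01289312]
```

View pics/c2.png

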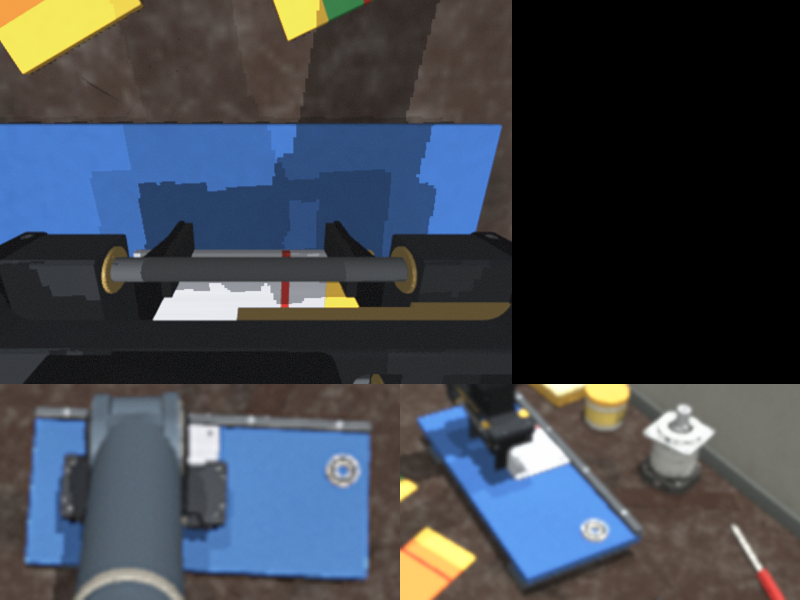

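The blank looks flush: its rear is against the fence in the top inset at (205,430) and in the scene inset at (540,450), and the force rose while motion stopped. Next I retract, rise, narrow the fingers, and move behind the blank's rear end.

{"op": "drive_tool", "data": {
  "commands": [0.2,0,0,0,0.3,0,0,0,0,0,-0.6,0,0,0,-0.6,0,0,0,-0.6,0,-0.35,-0.5,0,0,-0.35,-0.5,0,0,-0.35,-0.5,0,0,-0.35,-0.5,0,0,-0.3,-0.4,0,0,0,0,0,0,0,0,0,0]
}}

```text
t: 8.85
tcp_pos: [603.1, -86.5, 142.7]
tcp_rot: [-3.141, 0.003, 3.08]
contact_force: [0.5, -0.2, -1.0]
width: 87.2
grip_force: 0.0
```

```bash
python3 - <<'E'
from h import *
s=get_state(); p=s['tcp_pos']
ex=np.array([.9982,-.0597]);ey=np.array([.0597,.9982])
print(p,s['tcp_rot'],np.round(s['joint_positions'],2),'ledge xy',ex@p[:2]-582,ey@p[:2]-8.4)
E
```

```text
[603.13431523 -86.45852112 142.69682841] [-3.14058680e+00  2.90196727e-03  3.07970866e+00] [-0.13  0.44  0.27  1.79 -0.14  0.92  1.71] ledge xy 25.210247178146915 -58.69577716522274
```

{"op": "drive_tool", "data": {
  "commands": [0,0,0,0.98,0,0,0,0.98,0,0,0,0.98,0,0,0,0.98,0,0,0,0.98,0,0,0,0.98,0,0,0,0.98,0,0,0,0.98,0,0,0,0.98,0,0,0,0.98],
  "gripper": 40
}}

```text
t: 9.68
tcp_pos: [602.0, -82.6, 142.6]
tcp_rot: [3.14, 0.0, 2.297]
contact_force: [-0.3, -0.7, -0.6]
width: 40.8
grip_force: 0.0
```

{"op": "drive_tool", "data": {
  "commands": [0,0,0,0.98,0,0,0,0.98,0,0,0,0.98,0,0,0,0.98,0,0,0,0.98,0,0,0,0.98,0,0,0,0.98,0,0,0,0.98,0,0,0,0.98,0,0,0,0.98,0,0,0,0,0,0,0,0]
}}

```text
t: 10.68
tcp_pos: [602.0, -83.0, 142.4]
tcp_rot: [3.141, -0.001, 1.519]
contact_force: [-0.3, 0.4, -0.6]
width: 40.0
grip_force: 0.0
```

```bash
python3 - <<'E'
from h import *
s=get_state(); p=s['tcp_pos']
ex=np.array([.9982,-.0597]);ey=np.array([.0597,.9982])
print(p,s['tcp_rot'],s['width'],'ledge xy',ex@p[:2]-582,ey@p[:2]-8.4)
im=get_image('wrist')[:,:,::-1]; t=get_image('top')[:,:,::-1]; sc=get_image('scene')[:,:,::-1]
o=np.zeros((600,800,3),np.uint8); o[:384,:512]=im
o[384:600,:400]=cv2.resize(t[130:211,190:340],(400,216),interpolation=cv2.INTER_CUBIC)
o[384:600,400:]=cv2.resize(sc[155:263,225:425],(400,216),interpolation=cv2.INTER_CUBIC)
cv2.imwrite('pics/c3.png',o)
E
```

```text
[601.96360605 -83.00800631 142.44274035] [ 3.14111097e+00 -5.43327735e-04  1.51870237e+00] 40.0134959040569 ledge xy 23.83564953230814 -55.32136461875391
```

View pics/c3.png

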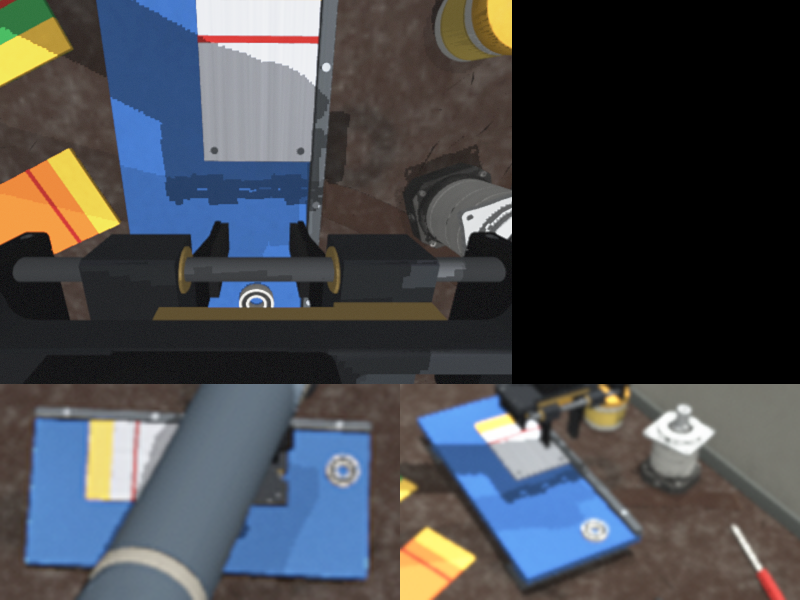

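The wrist view shows the blank flush against the fence along its right side, with its rear edge at row 161 (x 204–314) and the red line near row 39.

```bash
python3 - <<'E'
from h import *
ex=np.array([.9982,-.0597]);ey=np.array([.0597,.9982])
P=back([[204,161.5],[314,161.5],[198,39.5],[319,39.5]],'wrist',56)
print(np.c_[P[:,:2]@ex-582,P[:,:2]@ey-8.4].round(1))
E
```

```text
[[-26.3 -23.9]
 [ 77.5 -23.1]
 [-26.   78.8]
 [ 74.9  79.6]]
```

{"op": "drive_tool", "data": {
  "commands": [0,0,0.6,0.1,0,0,0.6,0,0,0,0.4,0,0,0,0.1,0,0,0,0.06,0,0,0,0,0,0,0,0,0]
}}

```text
t: 11.42
tcp_pos: [603.0, -84.9, 55.8]
tcp_rot: [3.139, 0.0, 1.507]
contact_force: [-0.9, -0.1, 0.1]
width: 39.5
grip_force: 0.0
```

{"op": "drive_tool", "data": {
  "commands": [0,0,0.06,0,0,0,0,0,0,0,0,0,0,0,0,0]
}}

```text
t: 11.75
tcp_pos: [602.2, -84.4, 52.0]
tcp_rot: [3.141, -0.0, 1.507]
contact_force: [-0.3, 0.9, 0.3]
width: 40.4
grip_force: 0.0
```

{"op": "drive_tool", "data": {
  "commands": [0.12,0,0,0,0.12,0,0,0,0.08,0,0,0,0.08,0,0,0,0.1,0,0,0,0.1,0,0,0,0.1,0,0,0,0.1,0,0,0,0.1,0,0,0,0.1,0,0,0,0.1,0,0,0,0,0,0,0]
}}

```text
t: 12.75
tcp_pos: [605.5, -28.0, 51.4]
tcp_rot: [-3.141, -0.001, 1.508]
contact_force: [-0.7, -0.5, -0.8]
width: 39.8
grip_force: 0.2
```

{"op": "drive_tool", "data": {
  "commands": [0.1,0,0,0,0.1,0,0,0,0.1,0,0,0,0.1,0,0,0,0.1,0,0,0,0.1,0,0,0,0.1,0,0,0,0,0,0,0,0,0,0,0]
}}

```text
t: 13.5
tcp_pos: [608.1, 6.9, 51.6]
tcp_rot: [3.141, -0.002, 1.508]
contact_force: [-0.5, 0.8, -0.9]
width: 40.2
grip_force: 0.0
```

```bash
python3 - <<'E'
from h import *
s=get_state(); p=s['tcp_pos']
ex=np.array([.9982,-.0597]);ey=np.array([.0597,.9982])
print(p,s['tcp_rot'],s['contact_force'],'ledge xy',ex@p[:2]-582,ey@p[:2]-8.4)
im=get_image('wrist')[:,:,::-1]; t=get_image('top')[:,:,::-1]; sc=get_image('scene')[:,:,::-1]
o=np.zeros((600,800,3),np.uint8); o[:384,:512]=im
o[384:600,:400]=cv2.resize(t[130:211,190:340],(400,216),interpolation=cv2.INTER_CUBIC)
o[384:600,400:]=cv2.resize(sc[155:263,225:425],(400,216),interpolation=cv2.INTER_CUBIC)
cv2.imwrite('pics/c4.png',o)
E
```

```text
[608.10020123   6.88688969  51.5606026 ] [ 3.14109443e+00 -1.68327154e-03  1.50753083e+00] [-0.51373623  0.79333828 -0.85371631] ledge xy 24.59447355401369 34.7780753042762
```

View pics/c4.png

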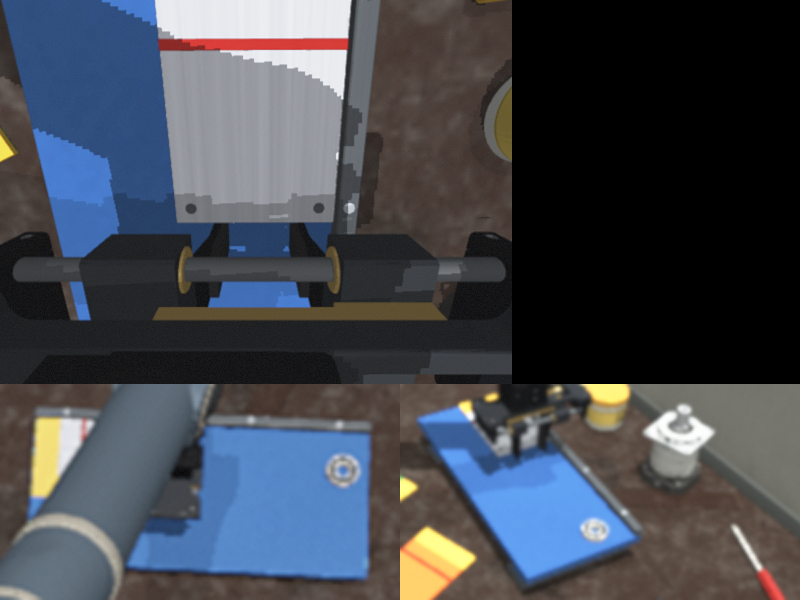

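The blank is still along the fence. Its rear edge is at row ≈222 (x 177–334) and the red line at row 44 (x 158–348).

```bash
python3 - <<'E'
from h import *
ex=np.array([.9982,-.0597]);ey=np.array([.0597,.9982])
P=back([[177,222],[334,223],[158,44],[348,44]],'wrist',56)
print(np.c_[P[:,:2]@ex-582,P[:,:2]@ey-8.4].round(1))
E
```

```text
[[-26.3  44.1]
 [ 74.9  43.1]
 [-27.1 146.7]
 [ 74.2 146.5]]
```

The lead is at Y≈204, so I push 48 mm more, easing off at the end.

{"op": "drive_tool", "data": {
  "commands": [0.1,0,0,0,0.1,0,0,0,0.1,0,0,0,0.1,0,0,0,0.1,0,0,0,0.1,0,0,0,0.1,0,0,0,0.1,0,0,0,0.08,0,0,0,0.06,0,0,0,0.02,0,0,0,0,0,0,0]
}}

```text
t: 14.65
tcp_pos: [610.8, 53.8, 51.6]
tcp_rot: [-3.142, -0.001, 1.507]
contact_force: [-1.3, -2.8, 2.3]
width: 40.0
grip_force: 1.5
```

```bash
python3 - <<'E'
from h import *
s=get_state(); p=s['tcp_pos']
ex=np.array([.9982,-.0597]);ey=np.array([.0597,.9982])
print(p,s['contact_force'],'ledge xy',ex@p[:2]-582,ey@p[:2]-8.4)
E
```

```text
[610.81462211  53.80541288  51.56642755] [-1.28958423 -2.81558713  2.27615188] ledge xy 24.502972640707412 81.77419607279938
```

Back off, rise, and clear the view.

{"op": "drive_tool", "data": {
  "commands": [-0.1,0,0,0,-0.4,0,0,0,0,0,-0.6,0,0,0,-0.6,0,0,0,-0.6,0,0,0,-0.6,0,-0.6,0,0,0,-0.6,0,0,0,-0.6,0,0,0,-0.6,0,0,0,-0.6,0,0,0,0,0,0,0]
}}

```text
t: 15.65
tcp_pos: [598.4, -128.4, 172.2]
tcp_rot: [3.14, 0.002, 1.497]
contact_force: [-0.3, -1.6, 1.2]
width: 40.1
grip_force: 0.0
```

```bash
python3 - <<'E'
from h import *
im=get_image('wrist')[:,:,::-1]; t=get_image('top')[:,:,::-1]; sc=get_image('scene')[:,:,::-1]
c=get_calibration('wrist'); np.savez('wc.npz',K=c['camera_matrix'],T=c['extrinsics'])
o=np.zeros((600,800,3),np.uint8); o[:384,:512]=im
o[384:600,:400]=cv2.resize(t[130:211,190:340],(400,216),interpolation=cv2.INTER_CUBIC)
o[384:600,400:]=cv2.resize(sc[155:263,225:425],(400,216),interpolation=cv2.INTER_CUBIC)
cv2.imwrite('pics/c5.png',o); cv2.imwrite('pics/t5.png',t)
E
```

```text
(no output)
```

View pics/c5.png

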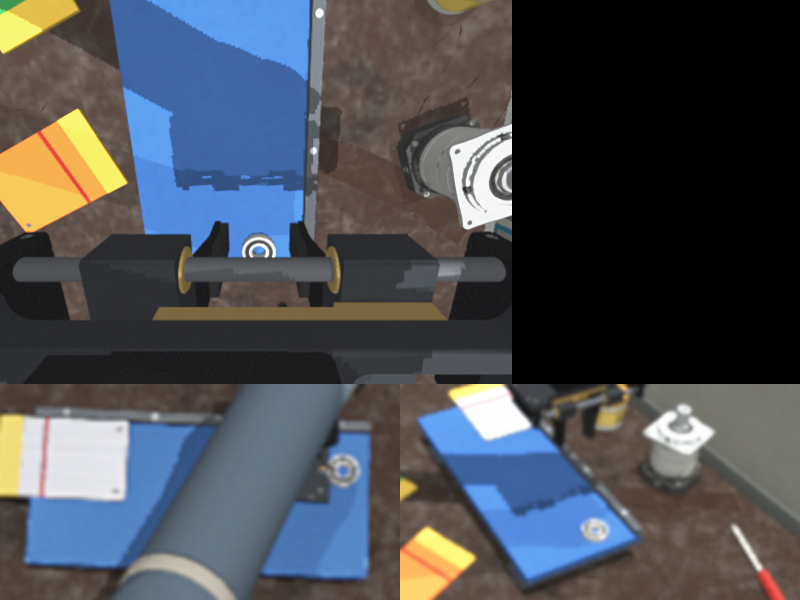

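```bash
python3 - <<'E'
from h import *
ex=np.array([.9982,-.0597]);ey=np.array([.0597,.9982])
L=lambda P:np.c_[P[:,:2]@ex-582,P[:,:2]@ey-8.4].round(1)
im=cv2.imread('pics/t5.png'); hsv=cv2.cvtColor(im,cv2.COLOR_BGR2HSV).astype(int)
b=(((hsv[...,1]<60)&(hsv[...,2]>150))|((hsv[...,0]>15)&(hsv[...,0]<35)&(hsv[...,1]>80)&(hsv[...,2]>140))|((hsv[...,0]<10)&(hsv[...,2]>140))).astype(np.uint8)
w=np.zeros_like(b); w[145:185,165:250]=1; b&=w; b=cv2.morphologyEx(b,cv2.MORPH_CLOSE,np.ones((3,3)))
for v in (150,158,166):
    u=np.where(b[v])[0]; print(v,L(back([[u.min()-.5,v],[u.max()+.5,v]],'top',56)).tolist())
for u in (190,212,230):
    r=np.where(b[:,u])[0]; print(u,L(back([[u,r.max()+.5]],'top',56)).tolist())
red=np.argwhere((b>0)&((hsv[...,0]<10)|(hsv[...,0]>170))&(hsv[...,1]>70)); print('red',L(back(red[:,::-1].mean(0),'top',56)))
E
```

```text
150 [[42.0, 255.4], [49.8, 92.1]]
158 [[14.4, 256.5], [22.4, 90.5]]
166 [[-12.9, 254.4], [-5.1, 92.3]]
190 [[-31.1, 244.7]]
212 [[-31.0, 171.8]]
230 [[-31.5, 112.2]]
red [[ 15.1 195.5]]
```

The lead is at Y≈252–254 (window 239–266), and the near edge runs parallel to the fence at the flush position. The robot is clear, so I'm handing in.

```bash
python3 -c "
from cell import *
print(close_job())"
```

```text
the job is handed in; nothing more can be done
None
```

I pushed the blank flush to the fence and then along it until its end overhung the open end by about 43 mm (yellow band fully out, red line still over the ledge); the job is handed in at about 16 s, but no verdict came back.

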